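Try the slide case's lid, release its catch if it is caught, and hold the lid open

TASK

A colleague wants the slides in the grey lidded case. Before touching the catch, take the lid by its pull bar and tug it up to find out whether it is caught; if it is, slide the catch's steel key fully over to the left (seen from the case's front). Then raise the lid by the bar to about 60 degrees and finish while still holding it there by the bar, because the lid has no stay and would fall shut; leave the two brown reagent bottles where they stand.

Things in the scene. Friction and masses are not known exactly. Their poses are not given: they have to be found in the camera images.
- case: grey painted case with a hinged aluminium lid, fixed to the desk. Body 150 (x) x 190 (y) x 80 mm; origin at the centre of its underside; own x from its front (bar, catch) to its back (hinge), own y to its left seen from the front, z up. A bolt hidden inside has snapped at random home (lid caught) or back (lid free); nothing outside shows which
- lid_angle (a joint): angle of the lid (about 0.37 kg in all): 0 = shut, grows as the front edge rises, up to 1.9 rad; it falls shut if let go below about 1.5. If caught, it rises only about 0.03 rad (6 mm at the bar) and then stops hard; if free, it lifts with about 2 N at the bar
- lid: the aluminium lid (155 x 194 x 6 mm, top at z = 89 mm) with its steel pull bar; origin in the middle of the hinge line, axes the case's when shut. The bar is round, 10 mm in diameter, 68 mm long along y, 40 mm in front of the lid's front edge on a bracket at each end; it can turn between the finger pads while the gripper stays pointing down
- bar_mid (a point): middle of the pull bar's axis: at [-118, -42, 85] mm in the case's frame when shut, 198 mm from the hinge line. 36 mm of free air between bar and lid edge, nothing below; clear length for fingers 56 mm
- hinge_line (a point): middle of the lid's hinge line, which runs along the case's y at [80, 0, 83] mm in the case's frame
- key_top (a point): centre of the top face of the catch's key (at [-89, 52, 100] mm in the case's frame at the start): a steel upright 12 (x) x 13 (y) x 30 mm on the black housing at the left of the case's front; the housing's top is at z = 70 mm. It stands close to the lid's front edge, so grip it along the case's y, or push it
- key (a joint): travel of the key along the case's +y (to its left), 0 at the start, 0.016 m at the end stop. Sliding it takes 3 to 4 N and it stays where it is left. Past about 0.010 m it throws a bolt that was home right back, where it stays.
- bottle_a: brown glass reagent bottle with a dark cap, 36 mm in diameter, 74 mm tall, standing loose to the left of the case; origin at the centre of its underside
- bottle_b: brown glass reagent bottle with a red cap, 36 mm in diameter, 80 mm tall, standing loose in front and to the right of the case; origin at the centre of its underside

How it is judged (in metres and radians):
On the way, in this order (a step that is already met when the one before it is completed fails the run):
1. the lid has been tugged by its bar, with the key not yet moved (value of joint lid_angle above 0.012 rad and value of joint key below 0.003 m and contact force between the fingers and lid above 1 N and distance between the grasp point and bar_mid below 0.04 m), for 0.1 s.
2. the key has been slid over, or the lid has come up without it ((value of joint key above 0.012 m or value of joint lid_angle above 0.25 rad)), for 0.1 s.
At the end, for the whole second after the job is handed in: the lid stands still between 0.8 and 1.3 rad (46 to 74 degrees), the fingers on it (over 1 N) with the TCP within 40 mm of the middle of its pull bar; the key is either untouched (under 3 mm) or slid over (over 12 mm) (value of joint lid_angle between 0.8 and 1.3 rad and velocity of joint lid_angle between -0.1 and 0.1 rad/s and contact force between the fingers and lid above 1 N and (value of joint key below 0.003 m or value of joint key above 0.012 m) and distance between the grasp point and bar_mid below 0.04 m); the arm keeps its last pose, push and grip.
It fails at once if a reagent bottle is moved more than 25 mm (distance of any of bottle_a, bottle_b from where it was at the start of the episode above 0.025 m).
It also fails if it takes over 64 s, if anything falls off the work surface, if the arm or the gripper's body presses on something with over 40 N, if the wrist force passes 120 N, or if a joint passes its speed limit or range.

ROBOT

A 6-joint arm with a two-finger parallel gripper is mounted at the origin on the work surface; the furniture and walls round the work are solid. World frame = base frame: x ahead of the robot, y to its left, z up, the work surface at z = 0. Lengths are in mm, angles in degrees, forces in N, time in s.
With the tool pointing down it reaches from about 300 to 850 mm from the base axis. Payload 4.2 kg.
Tool frame: the origin (TCP) lies between the finger pads, 19 mm behind the fingertips; this is the grasp point; z points along the fingers, y is the line along which they close (so a half turn about z gives the same grasp; the last joint's range is limited). The gripper opens to 91 mm and grips with 3 to 60 N. Pads are 32 mm wide; open, the fingers measure 118 mm over their backs; the gripper's body (76 mm by 178 mm) begins 60 mm behind the grasp point.
Start: joints at [67.781, 18.312, 89.639, -0, 72.044, -1.146], TCP at [206.752, 536.558, 232.776] pointing down, gripper open.
Joint ranges: [-177.97, 177.97], [-48.28, 115.42], [12.27, 149.76], [-77.06, 257.06], [2.81, 150.46], [-146.56, 146.56]. Speed limits (degrees/s): [147.25, 147.25, 180, 180, 180, 180].

INTERFACE

Orientations are given as [roll, pitch, yaw] about the fixed x, y, z axes, in that order (R = Rz(yaw) Ry(pitch) Rx(roll)).
In Python, from workcell import env, cams gives the robot as it stands.
- The arm moves only by the tool step_arm, never from a script. Its arguments are lists of equal length, an entry for each row: "linear": the shift along the tool's x, y, z in units of 30 cm (1.0 is 30 cm), a list of three; "turn": the turn about the tool's z in units of 360 degrees (1.0 is 360 degrees). In form: {"linear": [[tx, ty, tz], ...], "turn": [turn, ...]}. A call has 1 to 20 rows; each row is the pose to reach, as a shift and turn from the pose commanded when the call began, along the tool's axes at that moment, turning the shorter way round; what a row does not reach only later rows make up. A row lasts 1/8 s, in which the tool goes at most 62.5 mm and 10.7 degrees, less where a joint would pass 70% of its speed; a pose out of reach is approached as far as the arm can. A call with a number of a shift or a turn outside -1 to 1 is refused whole. A call with a gripper value outside its range is refused whole. "fingers" is the closure, from -1 (fully open) to 1 (shut), so that 0 is half open, set as the call begins (left out, the last holds). The fingers move at their own pace and stop on an object; "force" is the grip in N (left out, the last holds). Time passes only in rows, so rows that repeat a pose let the fingers close. It gives the time, the measured TCP pose, the force, the opening and the grip force at its end, in the units of the state.
- env.state(): the state, without advancing time (a new reading comes with each control period).
- cams.grab_frame(name): name is "scene" or "top" or "wrist"; returns a dict with "color" (480x640x3 uint8, blue, green, red), "fx", "fy", "cx", "cy" (pixels), "extrinsics" (4x4, takes a point from camera to world coordinates); the wrist camera has in their place "tool_from_camera" (4x4, takes a point from camera to tool coordinates, whose origin is the TCP and whose axes are the flange's). Camera axes: x right, y down, z forward; pixel columns grow to the right and rows downward; lengths in mm; the calibration is good to about 2 mm. A picture is of the moment at which its call begins: read the wrist's pose just before it. There is no depth.
- env.job_done(): hands the job in; it is judged then, once.
The state is a dict: "time_s": time; "qpos": joint angles; "qvel": joint speeds; "effort": joint torques, N m; "ee_pos": TCP position; "ee_rot": TCP orientation; "force": force on the tool from outside, world axes, zero at the start; "torque": the same for the moment, N m; "gripper_width": finger opening in mm; "gripper_force": force on a finger pad.
Only numpy, scipy, OpenCV 4.12 (cv2) and the standard library are available. Lean on these libraries where they do the work, as an engineer would, in place of code of your own. Each camera call takes 0.05 s, during which the arm holds its last target. There are 200 camera calls.

## Working session

There is one attempt and no reset: what is moved stays moved. The work goes in short steps, Python scripts to look and compute and a tool call to move; the robot and the scene stay as the last step left them, time stands still between calls to the robot, and variables do not carry over. Pictures are saved under pics/ and viewed, at most 10 in all, crops included, and the job is handed in when it is done.

Besides the shell and the picture viewer there is one more tool, called after "Emit:" as name(argument=value, ...) on one line, values as JSON. step_arm: Moves the arm, as the interface text tells. Its arguments: {"type":"object","properties":{"linear":{"type":"array"},"turn":{"type":"array"},"fingers":{"type":"number"},"force":{"type":"number"}},"required":["linear","turn"]}

```bash
mkdir -p pics; ls
python3 - <<'E'
from workcell import env,cams
import cv2
s=env.state();print(s)
for n in("scene","top"):
    f=cams.grab_frame(n);cv2.imwrite(f"pics/{n}0.png",f["color"]);print(n,f["fx"],f["fy"],f["cx"],f["cy"],f["extrinsics"].tolist() if hasattr(f["extrinsics"],"tolist") else f["extrinsics"])
E
```

```text
pics
{'time_s': 0.0, 'qpos': array([ 6.77796003e+01,  1.83518672e+01,  8.97040045e+01, -6.62932728e-04,
        7.20415617e+01, -1.14598479e+00]), 'qvel': array([0.05137793, 0.05449728, 0.07087118, 0.1160806 , 0.05347707,
       0.03123185]), 'effort': array([-2.78956995e-04, -4.12468493e+01, -2.31963712e+01,  7.27287331e-02,
        4.57354845e-02, -1.58072667e-04]), 'ee_pos': array([206.59521017, 536.13167377, 231.93423325]), 'ee_rot': array([-1.79902574e+02, -1.31849292e-03,  1.58925789e+02]), 'force': array([ 0.21905342, -1.2178484 , -0.25856157]), 'torque': array([-0.04407273,  0.01331171,  0.04739289]), 'gripper_force': 0.0, 'gripper_width': 91.48891364062007}
scene 490.26459626865307 490.26459626865307 320.0415726497887 244.77349672650848 [[-0.9746788457492507, -0.19201330514589884, 0.11459510589835857, 497.0859390531405], [-0.2234718991295187, 0.8544089412555137, -0.4690902593340417, 374.7684507125794], [-0.007839511997203846, -0.48282113846597496, -0.8756838986198533, 886.4072156921718], [0.0, 0.0, 0.0, 1.0]]
top 501.8958526836635 501.8958526836635 329.17643372034183 236.00075806592568 [[0.007474444243751245, -0.9884180856461335, 0.15157117354853442, 459.01166182244464], [-0.9997616300524254, -0.01049600108833792, -0.019144634654932345, -56.46217607459749], [0.02051379433854894, -0.15139194803154657, -0.9882609282537933, 1022.2608428297925], [0.0, 0.0, 0.0, 1.0]]
```

View pics/top0.png

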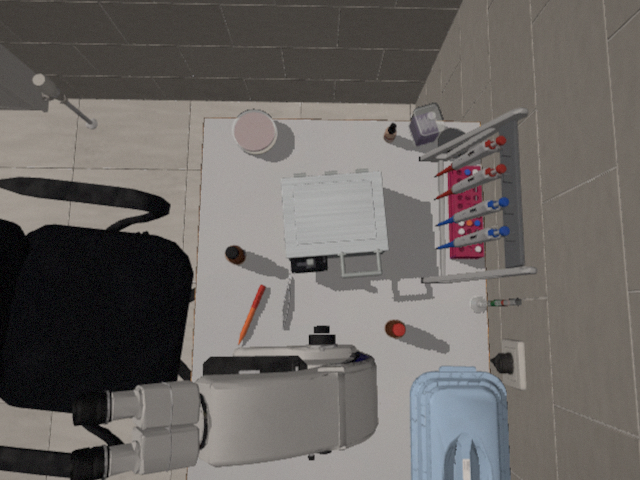

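View pics/scene0.png

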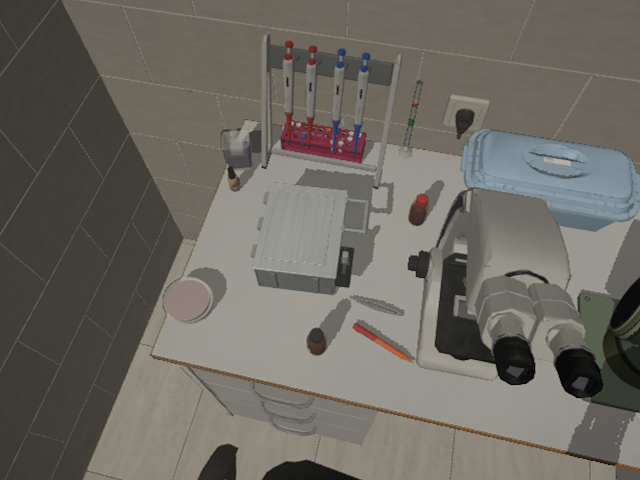

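The top view shows the case at about (283–387, 170–275), with the bar at about (360, 275) and the key at about (308, 264). The dark bottle is at (235, 254), the red one at (396, 329), and the microscope is in front at (200–378, 330–470). I'll enlarge the case.

Run:
```python
import cv2
t=cv2.imread("pics/top0.png")[160:290,270:400];s=cv2.imread("pics/scene0.png")[170:300,240:380]
a=cv2.resize(t,None,fx=4.6,fy=4.6,interpolation=cv2.INTER_CUBIC)
cv2.imwrite("pics/tc.png",a)
```

```text
(no output)
```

View pics/tc.png

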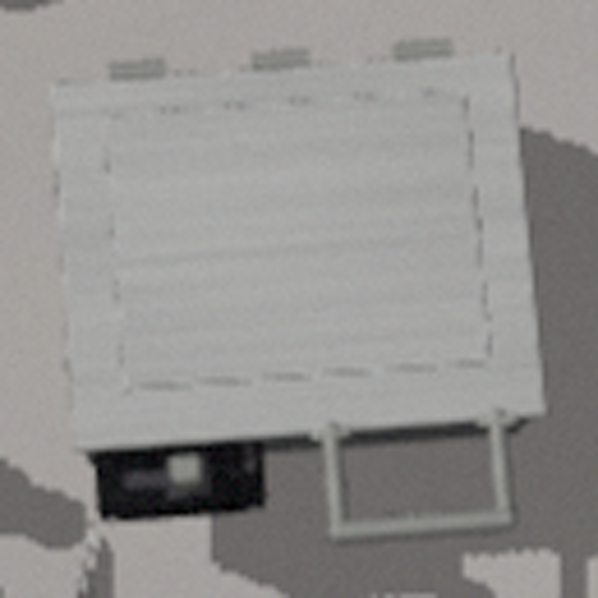

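```bash
cat > h.py <<'E'
import numpy as np
from scipy.optimize import least_squares
K=(501.8958526836635,329.17643372034183,236.00075806592568)
T=np.array([[0.007474444243751245,-0.9884180856461335,0.15157117354853442,459.01166182244464],[-0.9997616300524254,-0.01049600108833792,-0.019144634654932345,-56.46217607459749],[0.02051379433854894,-0.15139194803154657,-0.9882609282537933,1022.2608428297925],[0,0,0,1]])
def proj(P):
    c=(np.c_[P,np.ones(len(P))]@np.linalg.inv(T).T)[:,:3]; return c[:,:2]/c[:,2:]*K[0]+K[1:]
def ray(u,v,z):
    d=T[:3,:3]@[(u-K[1])/K[0],(v-K[2])/K[0],1]; return T[:3,3]+d*(z-T[2,3])/d[2]
def w(p,P):
    c,s=np.cos(p[2]),np.sin(p[2]);P=np.atleast_2d(P);return np.c_[p[0]+c*P[:,0]-s*P[:,1],p[1]+s*P[:,0]+c*P[:,1],P[:,2]]
E
python3 - <<'E'
from h import *
M=np.array([[77,97,89],[77,-97,89],[-78,-97,89],[-78,97,89],[-122,-8,85],[-122,-76,85],[-89,52,100]],float)
px=np.array([[52,86],[512,54],[545,412],[78,445],[332,538],[511,524],[185,467]])/4.6+[270,160]
r=least_squares(lambda p:(proj(w(p,M))-px).ravel(),[550,0,.07])
print(r.x,np.degrees(r.x[2]));print(r.fun.reshape(-1,2).round(1))
p=r.x
for n,P in dict(bar=[-118,-42,85],key=[-89,52,100],hinge=[80,0,83]).items():print(n,w(p,P))
print("botA",ray(235,254,74),"botB",ray(397,328,80))
# scene cross check & microscope height
Ts=np.array([[-0.9746788457492507,-0.19201330514589884,0.11459510589835857,497.0859390531405],[-0.2234718991295187,0.8544089412555137,-0.4690902593340417,374.7684507125794],[-0.007839511997203846,-0.48282113846597496,-0.8756838986198533,886.4072156921718],[0,0,0,1]])
def ps(P):
    c=(np.linalg.inv(Ts)@np.append(P,1))[:3];return c[:2]/c[2]*490.26+[320.04,244.77]
for P in ([-118,-8,85],[-118,-76,85],[-78,97,89],[77,97,89]):print(P,ps(w(p,P)[0]))
# triangulate microscope points: top (378,360) near right of head front ; scene (548,205)
def rs(u,v):return Ts[:3,3],Ts[:3,:3]@[(u-320.04)/490.26,(v-244.77)/490.26,1]
def tri(a,b):
    o1,d1=T[:3,3],T[:3,:3]@[(a[0]-K[1])/K[0],(a[1]-K[2])/K[0],1];o2,d2=rs(*b)
    s=np.linalg.lstsq(np.c_[d1,-d2],o2-o1,rcond=None)[0];A=o1+s[0]*d1;B=o2+s[1]*d2;return (A+B)/2,np.linalg.norm(A-B)
print(tri((74,407),(600,382)),tri((72,465),(515,364)),tri((376,365),(472,195)),tri((375,440),(548,205)))
E
```

```text
[ 6.45964361e+02 -8.42540439e+01  8.40753550e-02] 4.817163004938805
[[-0.5 -1.3]
 [ 0.3 -1.3]
 [ 0.7  0.6]
 [-1.   1.1]
 [ 1.6  0.3]
 [-1.1  0.6]
 [ 0.1 -0.2]]
bar [[ 531.90817292 -136.01489748   85.        ]]
key [[552.91196168 -39.91161523 100.        ]]
hinge [[725.6817809  -77.53593672  83.        ]]
botA [568.06591103 103.31047155  74.        ] botB [ 432.4158551  -201.69332146   80.        ]
[-118, -8, 85] [363.14808882 230.69657449]
[-118, -76, 85] [366.57636943 201.09526987]
[-78, 97, 89] [335.26349975 276.9696385 ]
[77, 97, 89] [250.55028205 266.3414789 ]
(array([326.25818178, 218.2284201 , 463.70454675]), np.float64(68.29363638204775)) (array([319.32502121, 211.21984984, 425.88998444]), np.float64(57.14444802435996)) (array([ 366.88862787, -147.90556117,  194.46220052]), np.float64(20.05255265593774)) (array([ 251.75028365, -142.60794999,  210.71329003]), np.float64(27.97456243597376))
```

```bash
cat >> h.py <<'E'
def go(env,tgt,yaw):
    from scipy.spatial.transform import Rotation as R
    s=env.state();A=R.from_euler('xyz',s["ee_rot"],degrees=True).as_matrix()
    d=A.T@(np.array(tgt)-s["ee_pos"]);t=(-(yaw-s["ee_rot"][2])+180)%360-180
    print(s["time_s"],s["ee_pos"].round(1),s["ee_rot"].round(1),"lin",(d/300).round(4),"turn",round(t/360,4),"F",s["force"].round(1),"w",s["gripper_width"],s["gripper_force"])
E
python3 - <<'E'
from h import *
from workcell import env
go(env,[450,380,300],94.8)
E
```

```text
0.1 [206.6 536.2 232. ] [-179.9   -0.   158.9] lin [-0.9443 -0.1944 -0.2263] turn 0.1781 F [0.1 0.2 0.4] w 91.33832676407266 0.0
```

Emit:
step_arm(linear=[[-0.94, -0.19, -0.23], [-0.94, -0.19, -0.23], [-0.94, -0.19, -0.23], [-0.94, -0.19, -0.23], [-0.94, -0.19, -0.23], [-0.94, -0.19, -0.23], [-0.94, -0.19, -0.23], [-0.94, -0.19, -0.23]], turn=[0.178, 0.178, 0.178, 0.178, 0.178, 0.178, 0.178, 0.178], fingers=0.25)

```text
time_s: 1.1
ee_pos: [448.9, 382.1, 301.3]
ee_rot: [-180.0, 0.0, 95.0]
force: [-0.6, -1.2, -0.1]
gripper_width: 34.0
gripper_force: 0.0
```

Run:
```python
from h import *
from workcell import env
go(env,[545,170,290],94.8)
```

```text
1.1 [448.9 382.1 301.3] [-180.    0.   95.] lin [-0.7324  0.2572  0.0379] turn 0.0006 F [-0.6 -1.2 -0.1] w 33.97436255897738 0.0
```

Emit:
step_arm(linear=[[-0.73, 0.26, 0.04], [-0.73, 0.26, 0.04], [-0.73, 0.26, 0.04], [-0.73, 0.26, 0.04], [-0.73, 0.26, 0.04]], turn=[0, 0, 0, 0, 0])

```text
time_s: 1.72
ee_pos: [546.1, 168.3, 289.3]
ee_rot: [-180.0, 0.0, 94.8]
force: [-0.3, 1.7, -0.5]
gripper_width: 34.2
gripper_force: 0.0
```

Emit:
step_arm(linear=[[-1.0, 0.04, 0.13], [-1.0, 0.04, 0.13], [-1.0, 0.04, 0.13], [-1.0, 0.04, 0.13], [-1.0, 0.04, 0.13], [-1.0, 0.04, 0.13], [-1.0, 0.04, 0.13]], turn=[0, 0, 0, 0, 0, 0, 0])

```text
time_s: 2.6
ee_pos: [583.0, -126.0, 250.7]
ee_rot: [-180.0, -0.1, 95.0]
force: [0.0, 1.0, -0.5]
gripper_width: 33.9
gripper_force: 0.0
```

Run:
```python
from h import *
from workcell import env,cams
import cv2
go(env,[532,-136,200],94.8)
f=cams.grab_frame("wrist");cv2.imwrite("pics/w1.png",f["color"])
print(f["fx"],f["cx"],f["cy"],np.array(f["tool_from_camera"]).tolist())
```

```text
2.6 [ 583.  -126.   250.7] [-1.8e+02 -1.0e-01  9.5e+01] lin [-0.0189 -0.1722  0.169 ] turn 0.0004 F [ 0.   1.  -0.5] w 33.91074198090894 0.0
398.33373105042256 318.2128482600004 232.06947731100826 [[-0.00025161944176491823, -0.9672500251766651, -0.25382538384368675, 70.77255924811885], [0.9999998642327006, -0.00012755487466916345, -0.0005052369070663185, -0.5538610985929004], [0.0004563137460560081, -0.2538254765099287, 0.9672499259510288, -152.67777723990739], [0.0, 0.0, 0.0, 1.0]]
```

View pics/w1.png

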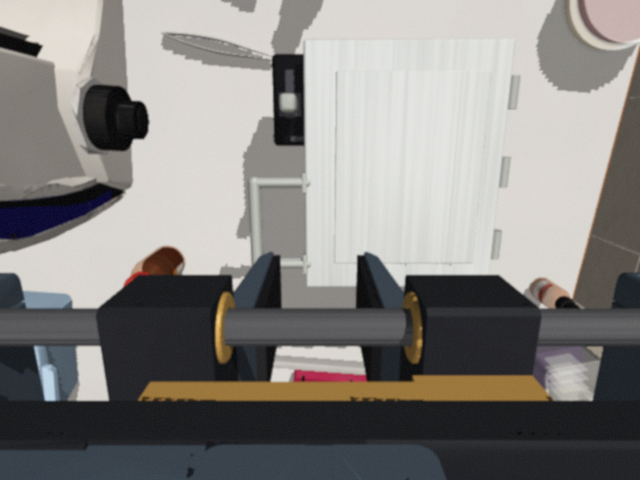

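The wrist view shows the bar running down column 255, rows 178–267. The key top is at (289, 102) and the lid's front edge at column 305, rows 40–287.

Run:
```python
from h import *
from workcell import env
from scipy.spatial.transform import Rotation as R
C=np.array([[-0.00025161944176491823,-0.9672500251766651,-0.25382538384368675,70.77255924811885],[0.9999998642327006,-0.00012755487466916345,-0.0005052369070663185,-0.5538610985929004],[0.0004563137460560081,-0.2538254765099287,0.9672499259510288,-152.67777723990739]])
s=env.state();A=R.from_euler('xyz',s["ee_rot"],degrees=True).as_matrix()
def wr(u,v,z):
    d=A@C[:,:3]@[(u-318.2)/398.33,(v-232.07)/398.33,1];o=s["ee_pos"]+A@C[:,3];return (o+d*(z-o[2])/d[2]).round(1)
for n,a in dict(barL=(255,181,85),barR=(256,264,85),key=(289,102,100),FL=(305,40,89),FR=(305,287,89),BL=(515,38,89)).items():print(n,wr(*a))
p=[645.964,-84.254,.084075]
for P in ([-118,-8,85],[-118,-76,85],[-89,52,100],[-78,97,89],[-78,-97,89],[77,97,89]):print(P,w(p,P).round(1))
go(env,[532,-136,140],94.8)
```

```text
barL [ 529.4 -100.7   85. ]
barR [ 533.5 -170.7   85. ]
key [553.5 -39.  100. ]
FL [561.3   5.3  89. ]
FR [ 576.4 -186.2   89. ]
BL [712.7  19.8  89. ]
[-118, -8, 85] [[ 529.1 -102.1   85. ]]
[-118, -76, 85] [[ 534.8 -169.9   85. ]]
[-89, 52, 100] [[552.9 -39.9 100. ]]
[-78, 97, 89] [[560.1   5.9  89. ]]
[-78, -97, 89] [[ 576.4 -187.5   89. ]]
[77, 97, 89] [[714.5  18.9  89. ]]
2.65 [ 583.  -125.6  250.9] [180.  -0.  95.] lin [-0.0199 -0.1725  0.3696] turn 0.0005 F [ 0.2 -0.7 -0.5] w 33.95678101778832 0.0
```

Two independent measurements agree within 2 mm. Next I go over the bar, down, and grip.

Emit:
step_arm(linear=[[-0.02, -0.173, 0.1], [-0.02, -0.173, 0.3], [-0.02, -0.173, 0.42], [-0.02, -0.173, 0.48], [-0.02, -0.173, 0.54], [-0.02, -0.173, 0.54]], turn=[0, 0, 0, 0, 0, 0])

```text
time_s: 3.4
ee_pos: [531.1, -136.0, 88.0]
ee_rot: [-179.9, -0.1, 95.0]
force: [0.7, -0.1, 0.6]
gripper_width: 34.2
gripper_force: 0.0
```

Emit:
step_arm(linear=[[0, 0, 0], [0, 0, 0], [0, 0, 0], [0, 0, 0]], turn=[0, 0, 0, 0], fingers=1, force=30)

```text
time_s: 3.9
ee_pos: [532.3, -137.9, 89.5]
ee_rot: [179.9, 0.0, 94.8]
force: [-0.3, 1.6, 3.7]
gripper_width: 9.2
gripper_force: 30.0
```

Gripped at 9–10 mm. Now the tug.

Emit:
step_arm(linear=[[0, 0, -0.008], [0, 0, -0.015], [0, 0, -0.015], [0, 0, -0.015]], turn=[0, 0, 0, 0])

```text
time_s: 4.4
ee_pos: [532.3, -137.9, 93.3]
ee_rot: [179.9, -0.0, 94.8]
force: [4.7, 1.8, -1.9]
gripper_width: 9.2
gripper_force: 30.0
```

Emit:
step_arm(linear=[[0, 0, -0.008], [0, 0, -0.015], [0, 0, -0.015]], turn=[0, 0, 0])

```text
time_s: 4.78
ee_pos: [532.4, -137.9, 95.7]
ee_rot: [180.0, -0.0, 94.8]
force: [8.2, 1.5, -15.4]
gripper_width: 9.1
gripper_force: 30.0
```

It's caught: the bar rose about 6 mm, then the pull climbed to 15 N (a free lid needs about 2 N). I'll lower it, release, and rise clear.

Emit:
step_arm(linear=[[0, 0, 0.015], [0, 0, 0.03], [0, 0, 0.03], [0, 0, 0.03]], turn=[0, 0, 0, 0])

```text
time_s: 5.28
ee_pos: [532.2, -137.9, 89.5]
ee_rot: [179.9, 0.0, 94.8]
force: [3.6, 3.4, 4.6]
gripper_width: 9.1
gripper_force: 30.0
```

Emit:
step_arm(linear=[[0, 0, 0], [0, 0, 0], [0, 0, 0], [0, 0, 0]], turn=[0, 0, 0, 0], fingers=0.25)

```text
time_s: 5.78
ee_pos: [531.3, -138.0, 88.4]
ee_rot: [-179.9, -0.0, 94.8]
force: [-1.0, 0.4, -0.1]
gripper_width: 33.8
gripper_force: 0.0
```

Emit:
step_arm(linear=[[0, 0, -0.1], [0, 0, -0.2], [0, 0, -0.25], [0, 0, -0.25]], turn=[0, 0, 0, 0])

```text
time_s: 6.28
ee_pos: [532.1, -138.1, 164.4]
ee_rot: [179.9, 0.0, 94.8]
force: [0.8, -0.9, -0.8]
gripper_width: 34.0
gripper_force: 0.0
```

Run:
```python
from h import *
from workcell import env
p=[645.964,-84.254,.084075]
for x,y,z in ([-98,18,165],[-98,18,100],[-98,46,100]):
    t=w(p,[x,y,z])[0];print(t);go(env,t,94.8)
```

```text
[546.79858995 -74.54722663 165.        ]
6.275 [ 532.1 -138.1  164.4] [179.9   0.   94.8] lin [ 0.2069  0.0667 -0.002 ] turn 0.0001 F [ 0.8 -0.9 -0.8] w 34.026813935839485 0.0
[546.79858995 -74.54722663 100.        ]
6.275 [ 532.1 -138.1  164.4] [179.9   0.   94.8] lin [0.207  0.0663 0.2147] turn 0.0001 F [ 0.8 -0.9 -0.8] w 34.026813935839485 0.0
[544.44726234 -46.64612883 100.        ]
6.275 [ 532.1 -138.1  164.4] [179.9   0.   94.8] lin [0.3004 0.0663 0.2146] turn 0.0001 F [ 0.8 -0.9 -0.8] w 34.026813935839485 0.0
```

Run:
```python
from h import *
Ts=np.array([[-0.9746788457492507,-0.19201330514589884,0.11459510589835857,497.0859390531405],[-0.2234718991295187,0.8544089412555137,-0.4690902593340417,374.7684507125794],[-0.007839511997203846,-0.48282113846597496,-0.8756838986198533,886.4072156921718]])
def tri(a,b):
    d1=T[:3,:3]@[(a[0]-K[1])/K[0],(a[1]-K[2])/K[0],1];o1=T[:3,3];o2=Ts[:,3];d2=Ts[:,:3]@[(b[0]-320.04)/490.26,(b[1]-244.77)/490.26,1]
    s=np.linalg.lstsq(np.c_[d1,-d2],o2-o1,rcond=None)[0];A=o1+s[0]*d1;B=o2+s[1]*d2;print((A+B)/2,np.linalg.norm(A-B))
tri((320,326),(411,263))
```

```text
[432.82297731 -58.79243107  76.22963868] 4.3301132855681175
```

The knob tip is at x≈433, z≈76, clear of the gripper. I'll close the fingers, drop in to the right of the key, and push left.

Emit:
step_arm(linear=[[0.15, 0.066, 0], [0.207, 0.066, 0], [0.207, 0.066, 0], [0.207, 0.066, 0.1], [0.207, 0.066, 0.2], [0.207, 0.066, 0.213], [0.207, 0.066, 0.213]], turn=[0, 0, 0, 0, 0, 0, 0], fingers=1)

```text
time_s: 7.15
ee_pos: [546.3, -75.1, 100.1]
ee_rot: [180.0, 0.0, 94.8]
force: [0.4, -0.1, 0.9]
gripper_width: 0.5
gripper_force: 0.0
```

Emit:
step_arm(linear=[[0.015, 0, 0], [0.03, 0, 0], [0.045, 0, 0], [0.06, 0, 0], [0.06, 0, 0]], turn=[0, 0, 0, 0, 0])

```text
time_s: 7.78
ee_pos: [544.9, -56.0, 100.1]
ee_rot: [180.0, -0.0, 94.9]
force: [0.2, -1.8, 0.0]
gripper_width: 0.2
gripper_force: 0.4
```

Run:
```python
from h import *
from workcell import env,cams
import cv2
go(env,[546.8,-74.5,100],94.8)
f=cams.grab_frame("wrist");cv2.imwrite("pics/w2.png",f["color"])
```

```text
7.775 [544.9 -56.  100.1] [180.   -0.   94.9] lin [-0.0619  0.001   0.0003] turn 0.0002 F [ 0.2 -1.8  0. ] w 0.1834715943103056 0.4469051957130432
```

View pics/w2.png

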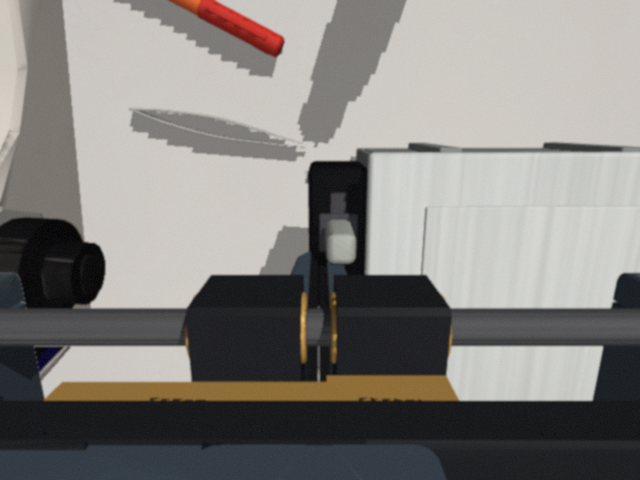

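The fingers (columns 300–335) are right behind the key (328–355, row 242) but a little toward the front. I'll back off slightly, shift 3 mm toward the lid, and push on.

Emit:
step_arm(linear=[[-0.02, 0.01, 0], [-0.02, 0.01, 0], [0, 0.01, 0], [0.015, 0.01, 0], [0.03, 0.01, 0], [0.03, 0.01, 0]], turn=[0, 0, 0, 0, 0, 0])

```text
time_s: 8.57
ee_pos: [546.8, -47.3, 99.7]
ee_rot: [-180.0, 0.1, 94.9]
force: [0.1, -3.9, -1.2]
gripper_width: 0.3
gripper_force: 1.9
```

Emit:
step_arm(linear=[[0.01, 0, 0], [0.02, 0, 0], [0.03, 0, 0], [0.03, 0, 0]], turn=[0, 0, 0, 0])

```text
time_s: 9.07
ee_pos: [546.8, -46.4, 100.1]
ee_rot: [180.0, 0.9, 95.2]
force: [0.7, -30.5, -3.4]
gripper_width: 0.6
gripper_force: 15.3
```

End stop reached (30 N, with the finger face at y ≈ 62 mm, where the shifted key should be). Back off, rise, and check the key.

Emit:
step_arm(linear=[[-0.06, 0, 0], [-0.06, 0, 0], [-0.06, 0, -0.15], [-0.06, 0, -0.3], [-0.06, 0, -0.3], [-0.3, -0.07, -0.3], [-0.3, -0.07, -0.3], [-0.3, -0.07, -0.3]], turn=[0, 0, 0, 0, 0, 0, 0, 0], fingers=0.25)

```text
time_s: 10.07
ee_pos: [532.4, -129.3, 189.0]
ee_rot: [-179.9, -0.1, 94.8]
force: [-0.4, 0.5, -0.1]
gripper_width: 34.3
gripper_force: 0.0
```

Run:
```python
from h import *
from workcell import env,cams
import cv2
go(env,[532,-136,88],94.8)
f=cams.grab_frame("wrist");cv2.imwrite("pics/w3.png",f["color"])
```

```text
10.075 [ 532.4 -129.3  189. ] [-1.799e+02 -1.000e-01  9.480e+01] lin [-0.0227 -0.0027  0.3367] turn -0.0001 F [-0.4  0.5 -0.1] w 34.263432711522576 0.0
```

View pics/w3.png

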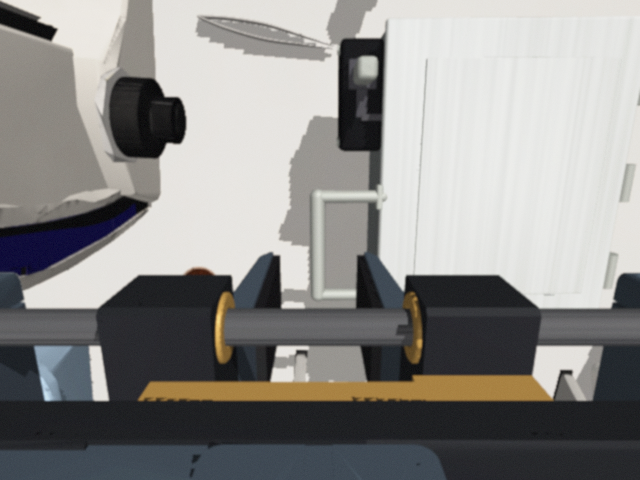

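The key top is now at (367, 68), with the slot showing behind it, so it's fully over. Regrip the bar.

Emit:
step_arm(linear=[[-0.022, 0, 0.15], [-0.022, 0, 0.25], [-0.022, 0, 0.3], [-0.022, 0, 0.335], [-0.022, 0, 0.335]], turn=[0, 0, 0, 0, 0])

```text
time_s: 10.75
ee_pos: [533.6, -135.8, 89.3]
ee_rot: [-180.0, -0.0, 94.9]
force: [0.2, -0.9, -0.6]
gripper_width: 34.4
gripper_force: 0.0
```

Emit:
step_arm(linear=[[0, 0, 0], [0, 0, 0], [0, 0, 0], [0, 0, 0]], turn=[0, 0, 0, 0], fingers=1, force=30)

```text
time_s: 11.25
ee_pos: [532.2, -136.5, 89.8]
ee_rot: [-179.9, 0.0, 94.9]
force: [-5.2, 0.0, 5.7]
gripper_width: 9.4
gripper_force: 30.0
```

Emit:
step_arm(linear=[[0, 0, -0.015], [0, 0.001, -0.03], [0, 0.002, -0.045], [0, 0.002, -0.045]], turn=[0, 0, 0, 0])

```text
time_s: 11.75
ee_pos: [532.7, -136.4, 102.7]
ee_rot: [-179.8, -0.0, 94.9]
force: [-4.2, -2.9, -2.3]
gripper_width: 9.3
gripper_force: 30.0
```

Run:
```python
from h import *
from workcell import env
go(env,[532,-136,88],94.8)
# arc in tool y, -z relative to the shut grip, angles about hinge
r=198;a0=np.arctan2(2,198)
for d in (4,10,15,20,25,30,35,40,45,50,55,60):
    a=np.radians(d)+a0;print(d,((198-r*np.cos(a))/300).round(3),((2-r*np.sin(a))/300).round(3))
```

```text
11.75 [ 532.7 -136.4  102.7] [-179.8   -0.    94.9] lin [ 0.0016 -0.0022  0.0489] turn 0.0002 F [-4.2 -2.9 -2.3] w 9.262071647627602 30.00102549791336
4 0.002 -0.046
10 0.011 -0.115
15 0.024 -0.171
20 0.042 -0.225
25 0.065 -0.278
30 0.092 -0.329
35 0.123 -0.377
40 0.159 -0.423
45 0.198 -0.465
50 0.241 -0.503
55 0.287 -0.538
60 0.336 -0.568
```

The lid is free: it's up 13 mm with only about 2 N. I'll follow the arc.

Emit:
step_arm(linear=[[0, 0.004, -0.034], [0, 0.009, -0.069], [0, 0.015, -0.097], [0, 0.022, -0.125], [0, 0.031, -0.152], [0, 0.04, -0.179], [0, 0.051, -0.206], [0, 0.063, -0.232], [0, 0.076, -0.258], [0, 0.09, -0.283], [0, 0.09, -0.283]], turn=[0, 0, 0, 0, 0, 0, 0, 0, 0, 0, 0])

```text
time_s: 13.12
ee_pos: [558.4, -134.2, 188.8]
ee_rot: [-179.7, -0.0, 94.9]
force: [-9.9, -2.5, 3.4]
gripper_width: 9.4
gripper_force: 30.0
```

Emit:
step_arm(linear=[[0, 0.015, -0.024], [0, 0.031, -0.048], [0, 0.048, -0.071], [0, 0.067, -0.094], [0, 0.086, -0.115], [0, 0.106, -0.136], [0, 0.127, -0.155], [0, 0.149, -0.174], [0, 0.171, -0.192], [0, 0.195, -0.209], [0, 0.219, -0.224], [0, 0.244, -0.239], [0, 0.244, -0.239], [0, 0.244, -0.239]], turn=[0, 0, 0, 0, 0, 0, 0, 0, 0, 0, 0, 0, 0, 0])

```text
time_s: 14.88
ee_pos: [633.4, -127.7, 263.5]
ee_rot: [179.9, 0.0, 94.9]
force: [-8.0, -0.8, 11.5]
gripper_width: 9.4
gripper_force: 30.0
```

Run:
```python
from h import *
from workcell import env,cams
import cv2
go(env,[532,-136,88],94.8)
f=cams.grab_frame("scene");cv2.imwrite("pics/s4.png",cv2.resize(f["color"][60:360,150:550],None,fx=2,fy=2))
```

```text
14.875 [ 633.4 -127.7  263.5] [179.9   0.   94.9] lin [ 0.0015 -0.3406  0.5842] turn 0.0002 F [-8.  -0.8 11.5] w 9.446228965957625 30.010446310043335
```

View pics/s4.png

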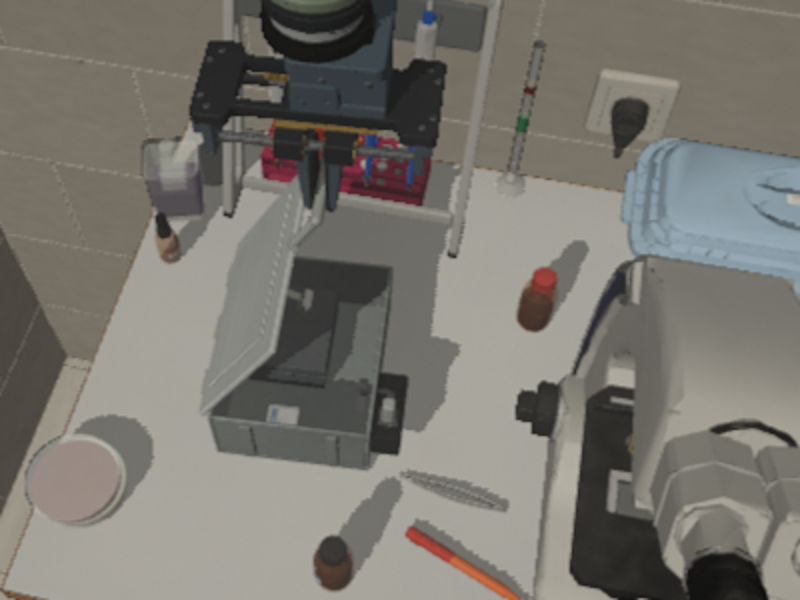

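The lid stands open at about 60° with the fingers holding the bar. The key is over, and both bottles are where they started. Handing in.

Emit:
step_arm(linear=[[0, 0, 0], [0, 0, 0], [0, 0, 0], [0, 0, 0]], turn=[0, 0, 0, 0])

```text
time_s: 15.42
ee_pos: [633.3, -127.7, 263.4]
ee_rot: [179.9, 0.0, 94.9]
force: [-7.6, -0.8, 10.7]
gripper_width: 9.4
gripper_force: 30.0
```

```bash
python3 -c "
from workcell import env
print(env.job_done())"
```

```text
the job is handed in; nothing more can be done
None
```

The tug showed the lid was caught, so I slid the key fully left and raised the lid to about 60°, still held by the bar with both bottles untouched; the job is handed in at about 15 s, with no verdict returned.

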